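Lock the blade cassette of the tomato slicer

TASK

Push the white blade cassette of the tomato slicer along its rails, away from its blue tab's side, until it is fully home against the yellow stops. Then spin the red wing nut clockwise (seen from above) with fingertip strokes on its wings until it stops tight, and leave it so with the cassette still home. Only push: do not lift or tip the cassette, and leave everything else standing where it is.

Things in the scene. Friction and masses are not known exactly. Their poses are not given: they have to be found in the camera images.
- slicer: dark grey metal tomato-slicer bed fixed to the table, 260 (x) x 160 (y) mm, top face 30 mm above the table. Origin under its centre, on the table; x points from the open loading end towards the wing nut, z up. Two steel side rails (inner faces y = +-58 mm, tops 52 mm above the table, x = -100 to 85 mm) guide the cassette. The wing nut's vertical axis is at x = 55, y = 0 mm
- home_stop (a point): middle of the line joining the faces of the two yellow stops that the cassette's +x edge must meet; at x = 70, y = 0 mm of the slicer, 38 mm above the table; axes as the slicer's. The stops are 46 mm high
- keeper (a point): top of the nut's steel keeper, at x = 78, y = 0 mm of the slicer, axes as its. A strap 14 mm wide (y), 90 to 96 mm above the table, runs from x = 45 mm over the nut to a post at x = 107 to 121 mm, 30 mm wide. So a finger cannot be led right round the nut: keep strokes off its +x side, lift, and begin again behind a wing
- cassette: loose white blade cassette, 0.25 to 0.5 kg, 100 (x) x 110 (y) x 14 mm, flat on the slicer bed between the rails (2 to 3 mm play each side), axes as the slicer's; origin at the centre of its underside. An open fork in its +x edge passes round the nut's stud. Starts 35 to 65 mm short of home; home is its origin at x = 20 mm of the slicer. Only friction holds it (1 to 5 N)
- push_tab (a point): point on the cassette's outer (-x) upright face, 18 mm above the bed, in the middle of its width; axes as the cassette's. The face is the plane x = -50 mm of the cassette; the blue tab on it is 50 mm wide and its top is 66 mm above the table. Push here towards +x of the slicer
- nut_center (a point): on the red wing nut's axis, half-way up its wings (68 mm above the table, tight 64). Turns with the nut: its y axis lies along the two wings. Each wing is an upright plate 7 mm thick, reaching 42 mm from the axis and 12 mm above and below this point; hub radius 10 mm. Below it lie a brass washer (radius 14 mm, top at most 52 mm above the table) and the cassette
- wingnut (a joint): turn of the wing nut in rad, growing clockwise seen from above. 0 to 6.6; 6.6 is the hard stop, tight. At 0 the wings lie along the slicer's y axis. Starts between 0.05 and 1.6; turns easily (about 0.04 N m of friction), stays where it is left and sinks 0.5 mm per rad
- tomato_red: red tomato, 72 mm across, 54 mm high; loose bystander, origin at the centre of its underside. Leave it alone
- tomato_yellow: yellow tomato, 64 mm across, 48 mm high; loose bystander, origin at the centre of its underside. Leave it alone
- steel_cup: open steel cup, 68 mm across, 60 mm high; loose bystander, origin at the centre of its underside. Leave it alone
- sauce_bottle: yellow squeeze bottle with red cap, 52 mm across, 150 mm high; loose bystander, origin at the centre of its underside. Leave it alone
- can: tin can with blue label, 74 mm across, 100 mm high; loose bystander, origin at the centre of its underside. Leave it alone
- spice_jar: amber spice jar with green cap, 44 mm across, 85 mm high; loose bystander, origin at the centre of its underside. Leave it alone
Not all that is in view belongs to the job. Leave any black or brown look-alike of the cassette alone.

How it is judged:
On the way, in this order (a step that is already met when the one before it is completed fails the run):
1. the cassette is pushed home against the stops, flat on the bed (x of cassette in the frame of slicer above 0.0155 m and z of cassette in the frame of slicer below 0.036 m), for 0.2 s.
2. the wing nut is turned clockwise to its stop, the cassette still home (all of step 1 and value of joint wingnut above 6.45 rad), for 0.2 s.
At the end, for the whole second after the job is handed in: The cassette lies flat on the bed within 4.5 mm of home, the wing nut stands within 0.15 rad of its tight stop (6.6 rad), and both are at rest (all of step 2 and linear speed of cassette below 0.02 m/s and velocity of joint wingnut between -0.1 and 0.1 rad/s); the robot touches nothing.
It fails at once if the cassette is lifted more than 8 mm off the bed or tipped more than 0.2 rad (z of cassette in the frame of slicer above 0.038 m or angle between cassette's own z axis and vertical above 0.2 rad).
It fails at once if a bystander beside the slicer is moved more than 25 mm (distance of any of tomato_red, tomato_yellow, steel_cup, sauce_bottle from where it was at the start of the episode above 0.025 m).
It fails at once if the can or the spice jar is moved more than 25 mm (distance of any of can, spice_jar from where it was at the start of the episode above 0.025 m).
It fails at once if a standing bystander is tipped more than 0.35 rad (angle between any of tomato_red, tomato_yellow, steel_cup, sauce_bottle, can, spice_jar's own z axis and vertical above 0.35 rad).
It also fails if it takes over 51 s, if anything falls off the work surface, if the arm or the gripper's body presses on something with over 40 N, if the wrist force passes 120 N, or if a joint passes its speed limit or range.

ROBOT

A 6-joint arm with a two-finger parallel gripper is mounted at the origin on the work surface. World frame = base frame: x ahead of the robot, y to its left, z up, the work surface at z = 0. Lengths are in m, angles in rad, forces in N, time in s.
With the tool pointing down it reaches from about 0.3 to 1 m from the base axis. Payload 5.1 kg.
Tool frame: the origin (TCP) lies between the finger pads; the fingertips stand 8 mm ahead of it and the grasp point (between the pads) lies 11 mm behind it; z points along the fingers, y is the line along which they close (so a half turn about z gives the same grasp; the last joint's range is limited). The gripper opens to 95 mm and grips with 3 to 60 N. Pads are 20 mm wide; open, the fingers measure 119 mm over their backs; the gripper's body (75 mm by 180 mm) begins 59 mm behind the grasp point.
Start: joints at [1.064, 0.124, 1.65, -0, 1.367, -0.083], TCP at [0.267, 0.592, 0.223] pointing down, gripper open.
Joint ranges: [-2.61, 2.61], [-1.02, 2.33], [0.03, 2.71], [-1.35, 4.49], [0.32, 2.68], [-2.91, 2.91]. Speed limits (rad/s): [2.57, 2.57, 3.14, 3.14, 3.14, 3.14].

INTERFACE

Orientations are given as [roll, pitch, yaw] about the fixed x, y, z axes, in that order (R = Rz(yaw) Ry(pitch) Rx(roll)).
In Python, from rig import observe, snapshot, camera_model, sign_off gives the robot as it stands. The module is installed in compiled form; this text tells all that it offers.
- The arm moves only by the tool servo_tool, never from a script. Its argument "commands" is one flat list of numbers, 7 for each row, row after row: the shift along the tool's x, y, z in mm, then the turn, a rotation vector about the tool's x, y, z in degrees, then the gripper's target within -1 to 1 (shut at 1, half-way at 0, fully open at -1). A call has 1 to 20 rows; each row is the pose to reach, as a shift and turn from the pose commanded when the call began, along the tool's axes at that moment; what a row does not reach only later rows make up. A row lasts 1/8 s, in which the tool goes at most 62.5 mm and 10.7 degrees, less where a joint would pass 70% of its speed; a pose out of reach is approached as far as the arm can. A call with a gripper value outside its range is refused whole. The fingers move at their own pace and stop on an object; "squeeze" is the grip in N (left out, the last holds). Time passes only in rows, so rows that repeat a pose let the fingers close. It gives the time, the measured TCP pose, the force, the opening and the grip force at its end, in the units of the state.
- observe(): the state, without advancing time (a new reading comes with each control period).
- snapshot(name): name is "scene" or "side" or "wrist"; returns (picture, depth): 384x512x3 uint8, red, green, blue; 384x512 float32, m along the optical axis (not along the pixel's ray), 0 where there is no reading.
- camera_model(name): a dict with "camera_matrix" (3x3 intrinsics, pixels), "extrinsics" (4x4, takes a point from camera to world coordinates). Camera axes: x right, y down, z forward; pixel columns grow to the right and rows downward; lengths in m; the calibration is good to about 2 mm. A picture is of the moment at which its call begins: read the wrist's pose just before it. camera_model takes no time and is no camera call; for the wrist camera it gives the pose at the moment of the call.
- sign_off(): hands the job in; it is judged then, once.
The state is a dict: "time": time; "joint_positions": joint angles; "joint_velocities": joint speeds; "effort": joint torques, N m; "tool_pos": TCP position; "tcp_rot": TCP orientation; "ft_force": force on the tool from outside, world axes, zero at the start; "ft_torque": the same for the moment, N m; "grip_width": opening from 0.0 (shut) to 1.0 (fully open); "grip_force": force on a finger pad.
Only numpy, scipy, OpenCV 4.12 (cv2) and the standard library are available. Lean on these libraries where they do the work, as an engineer would, in place of code of your own. Each camera call takes 0.05 s, during which the arm holds its last target. There are 200 camera calls.

## Working session

There is one attempt and no reset: what is moved stays moved. The work goes in short steps, Python scripts to look and compute and a tool call to move; the robot and the scene stay as the last step left them, time stands still between calls to the robot, and variables do not carry over. Pictures are saved under pics/ and viewed, at most 10 in all, crops included, and the job is handed in when it is done.

Besides the shell and the picture viewer there is one more tool, called after "Call:" as name(argument=value, ...) on one line, values as JSON. servo_tool: Moves the arm, as the interface text tells. Its arguments: {"type":"object","properties":{"commands":{"type":"array"},"squeeze":{"type":"number"}},"required":["commands"]}

```bash
mkdir -p pics; python3 - <<'E'
from rig import *
import cv2,numpy as np
s=observe();print(s['time'],s['tool_pos'],s['tcp_rot'],s['grip_width'])
for n in ['scene','side']:
    m=camera_model(n);p,d=snapshot(n)
    print(n,m['camera_matrix'],m['extrinsics'])
    cv2.imwrite(f'pics/{n}0.png',cv2.resize(p[:,:,::-1],(800,600),interpolation=cv2.INTER_CUBIC))
    np.savez(f'{n}0.npz',p=p,d=d,K=m['camera_matrix'],E=m['extrinsics'])
E
```

```text
0.0 [0.26702803 0.59194917 0.22141588] [-3.13958565e+00 -1.37180832e-04  2.71779037e+00] 1.0010191943898086
scene [[483.18696284   0.         258.55382161]
 [  0.         483.18696284 191.92799302]
 [  0.           0.           1.        ]] [[ 0.57401245  0.68488024 -0.44883045  1.11938914]
 [ 0.81884311 -0.4785068   0.31706024 -0.44402059]
 [ 0.00237987 -0.54951824 -0.83547833  1.10953946]
 [ 0.          0.          0.          1.        ]]
side [[492.69331113   0.         249.65650307]
 [  0.         492.69331113 187.62606194]
 [  0.           0.           1.        ]] [[ 0.96709139 -0.1115757   0.22865937  0.21516588]
 [-0.25380043 -0.48619993  0.83617879 -1.34970121]
 [ 0.01787694 -0.86669516 -0.49851772  0.88428051]
 [ 0.          0.          0.          1.        ]]
```

View pics/scene0.png

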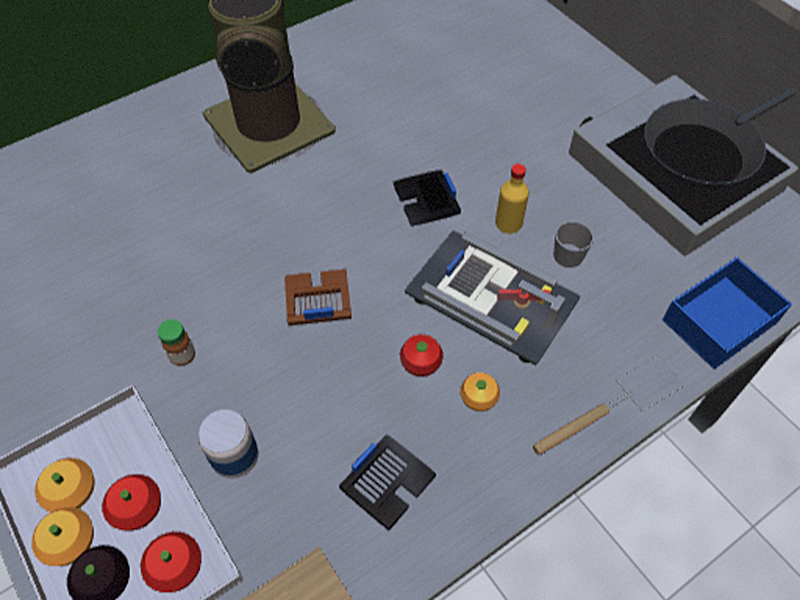

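View pics/side0.png

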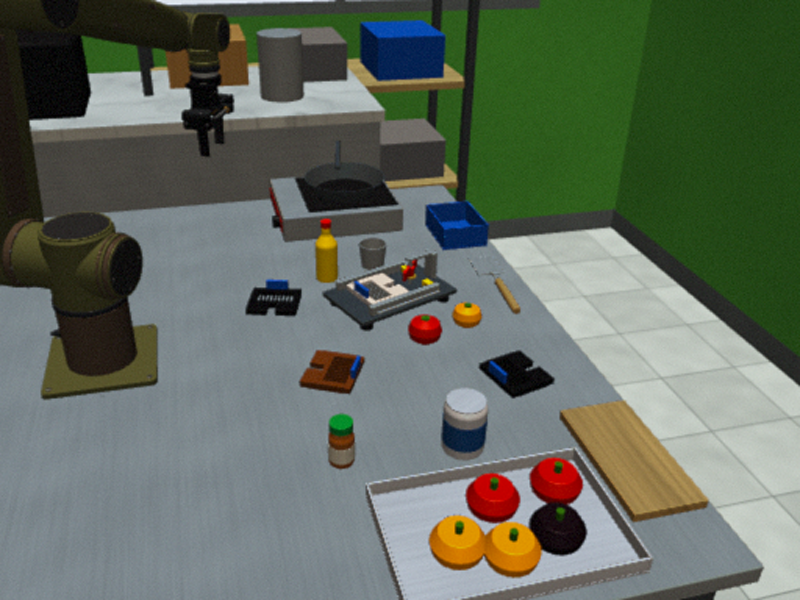

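The slicer is at about (490,298) in the scene view. The tab end is upper-left and the nut is at about (523,297). I'll enlarge it.

```bash
python3 - <<'E'
import cv2,numpy as np
z=np.load('scene0.npz');p=z['p'][140:236,252:380]
cv2.imwrite('pics/crop1.png',cv2.resize(p[:,:,::-1],(768,576),interpolation=cv2.INTER_CUBIC))
E
```

```text
(no output)
```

View pics/crop1.png

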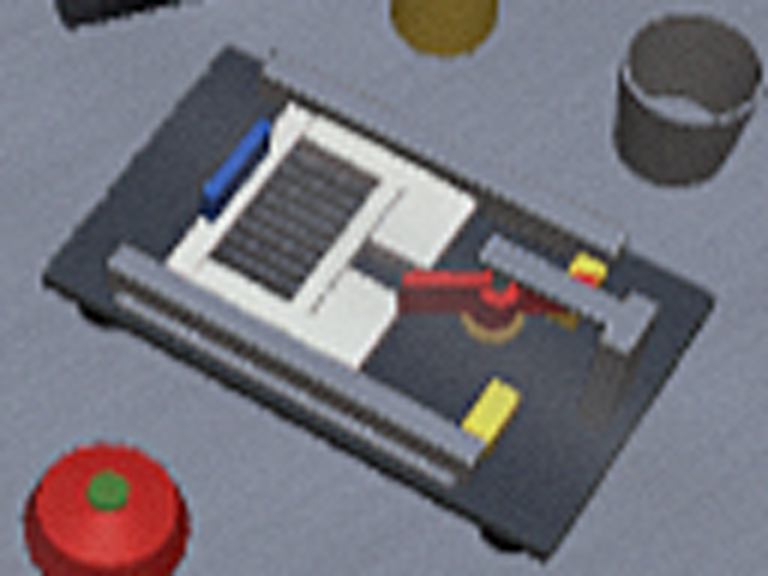

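```bash
cat > geo.py <<'E'
import numpy as np,cv2
from scipy.optimize import least_squares
def unproj(z,uv,h):
    K,E=z['K'],z['E']; d=E[:3,:3]@np.linalg.solve(K,[uv[0],uv[1],1]); o=E[:3,3]
    return (o+d*(h-o[2])/d[2])
def proj(z,P):
    P=np.atleast_2d(P);c=(P-z['E'][:3,3])@z['E'][:3,:3];q=c@z['K'].T;return q[:,:2]/q[:,2:]
def S2W(q,P):
    P=np.atleast_2d(np.array(P,float))/1000;c,s=np.cos(q[2]),np.sin(q[2])
    return np.c_[q[0]+c*P[:,0]-s*P[:,1],q[1]+s*P[:,0]+c*P[:,1],P[:,2]]
def W2S(q,W):
    c,s=np.cos(q[2]),np.sin(q[2]);a=W[0]-q[0];b=W[1]-q[1];return np.array([c*a+s*b,-s*a+c*b])*1000
E
python3 - <<'E'
from geo import *
z=np.load('scene0.npz')
px=lambda u,v:((u+.5)/6-.5+252,(v+.5)/6-.5+140)
L=[((-130,80,30),228,46),((-130,-80,30),45,283),((130,-80,30),545,560),((130,80,30),713,300),((-100,-58,52),132,243),((85,-58,52),487,440),((45,7,96),495,235),((45,-7,96),482,257)]
P=np.array([l[0] for l in L]);uv=np.array([px(*l[1:]) for l in L])
f=lambda q:(proj(z,S2W(q,P))-uv).ravel()
r=least_squares(f,[.65,.05,-.5],loss='soft_l1');q=r.x;print(q,f(q).reshape(-1,2).round(2).tolist())
np.save('q.npy',q)
for n,u,v,h in [('c+ +',475,205,.044),('c+ -',360,367,.044),('c- -',168,265,.044),('tab+',268,120,.066),('tab-',207,190,.066),('tab-bot',203,215,.05),('wingtip top',405,275,.08),('hub top?',500,290,.085),('wingtip far?',575,318,.068),('stop',495,383,.046)]:
    print(n,W2S(q,unproj(z,px(u,v),h)).round(1))
# cloud check of depth
d=z['d'];v,u=np.mgrid[140:236,252:380];D=d[140:236,252:380]
C=np.linalg.inv(z['K'])@np.stack([u.ravel(),v.ravel(),np.ones(u.size)])*D.ravel()
W=(z['E'][:3,:3]@C).T+z['E'][:3,3]
c,s=np.cos(q[2]),np.sin(q[2]);dd=W[:,:2]-q[:2];X=np.c_[c*dd[:,0]+s*dd[:,1],-s*dd[:,0]+c*dd[:,1],W[:,2]]*1000
rgb=z['p'][140:236,252:380].reshape(-1,3).astype(int)
R,G,B=rgb.T;inn=(abs(X[:,0])<130)&(abs(X[:,1])<70)
for n,m in [('red',(R>110)&(G<70)&(B<70)),('blue',(B>110)&(R<70)),('white',(R>190)&(G>190)&(B>150))]:
    m=m&inn&(X[:,2]>20);print(n,m.sum(),np.percentile(X[m],[2,50,98],axis=0).round(0).tolist())
    if n=='red':print(X[m].round(0).astype(int).tolist())
E
```

```text
[0.61394754 0.09867396 0.36707194] [[0.02, -0.51], [-0.84, -1.49], [0.92, -0.13], [1.4, -0.35], [-1.36, 0.09], [0.39, 0.69], [0.0, 0.39], [-0.51, 0.46]]
c+ + [17.  53.2]
c+ - [ 17.9 -50.5]
c- - [-80.2 -52. ]
tab+ [-78.1  26.8]
tab- [-80.2 -21.5]
tab-bot [-79.8 -24. ]
wingtip top [ 18.9 -20.9]
hub top? [57.5 -8.2]
wingtip far? [87.7  8.4]
stop [ 70.9 -26.1]
red 40 [[22.0, -22.0, 63.0], [48.0, -3.0, 74.0], [83.0, 23.0, 80.0]]
[[22, -16, 79], [45, 2, 76], [46, 6, 71], [43, -7, 80], [45, -4, 78], [47, -2, 78], [48, 2, 74], [82, 25, 74], [86, 22, 80], [20, -22, 75], [25, -22, 79], [27, -20, 78], [30, -19, 80], [34, -16, 79], [35, -11, 74], [38, -13, 78], [40, -12, 79], [42, -9, 78], [44, -8, 78], [46, -6, 76], [47, -1, 72], [49, 1, 71], [58, 4, 75], [48, -3, 70], [51, -5, 75], [57, 2, 72], [60, 2, 73], [62, 5, 72], [48, -2, 64], [56, -8, 78], [57, -2, 72], [59, -1, 72], [60, 3, 69], [62, 6, 65], [54, -9, 73], [56, -6, 70], [60, -2, 70], [62, -1, 70], [59, -7, 71], [70, 9, 59]]
blue 45 [[-83.0, -24.0, 61.0], [-78.0, -1.0, 66.0], [-75.0, 25.0, 70.0]]
white 611 [[-79.0, -51.0, 40.0], [-16.0, -7.0, 44.0], [15.0, 55.0, 49.0]]
```

```bash
cat >> geo.py <<'E'
from scipy.spatial.transform import Rotation as Ro
def plan(wps,q=None,yaw=None,base=None):
    "wps: slicer mm (x,y,TCP z mm). prints tool-frame shifts [mm] from current pose, and turn"
    from rig import observe
    q=np.load('q.npy') if q is None else q
    s=observe();p=np.array(s['tool_pos']);R=Ro.from_euler('xyz',s['tcp_rot'])
    T=Ro.from_euler('xyz',[np.pi,0,q[2]+np.pi/2])
    print('t',s['time'],'slicer',W2S(q,p).round(1),p[2].round(4),'F',np.round(s['ft_force'],1),'grip',round(s['grip_width'],2))
    print('rotvec',(R.inv()*T).as_rotvec(degrees=True).round(2))
    print((R.inv().apply(S2W(q,wps)-p)*1000).round(1).tolist())
E
python3 - <<'E'
from geo import *
z=np.load('scene0.npz');q=np.load('q.npy')
for n,u,v,h in [('bottle base',330,142,0.0),('bottle cap',331,109,.15),('cup',366,157,.03),('tomr',270,227,.03)]:print(n,W2S(q,unproj(z,(u,v),h)).round())
plan([(-125,0,222),(-125,0,130)])
E
```

```text
bottle base [-52. 183.]
bottle cap [-61. 166.]
cup [ 67. 169.]
tomr [ -33. -170.]
t 0.1 slicer [-146.7  584.9] 0.2215 F [-0.4 -0.6 -0.6] grip 1.0
rotvec [-1.100e-01  3.000e-02  4.469e+01]
[[-431.2, -395.9, 0.2], [-431.2, -395.7, 92.2]]
```

Call:
servo_tool(commands=[-54,-50,0,0,0,6,1,-108,-99,0,0,0,12,1,-162,-149,0,0,0,18,1,-216,-198,0,0,0,24,1,-270,-248,0,0,0,30,1,-324,-297,0,0,0,36,1,-378,-346,0,0,0,42,1,-431,-396,0,0,0,44.7,1,-431,-396,0,0,0,44.7,1,-431,-396,0,0,0,44.7,1,-431,-396,0,0,0,44.7,1], squeeze=20)

```text
time: 1.48
tool_pos: [0.4974, 0.0528, 0.2221]
tcp_rot: [-3.141, -0.0, 1.934]
ft_force: [0.2, -0.1, 1.0]
grip_width: 0.006
grip_force: 0.0
```

```bash
python3 - <<'E'
from geo import *
from rig import *
m=camera_model('wrist');p,d=snapshot('wrist')
np.savez('wrist1.npz',p=p,d=d,K=m['camera_matrix'],E=m['extrinsics'])
cv2.imwrite('pics/wrist1.png',cv2.resize(p[:,:,::-1],(800,600),interpolation=cv2.INTER_CUBIC))
plan([(-122,0,50)])
E
```

```text
t 1.525 slicer [-1.251e+02  1.000e-01] 0.2221 F [-0.9  0.3  0.3] grip 0.0
rotvec [-0.06 -0.05 -0.11]
[[-0.3, 3.3, 172.1]]
```

View pics/wrist1.png

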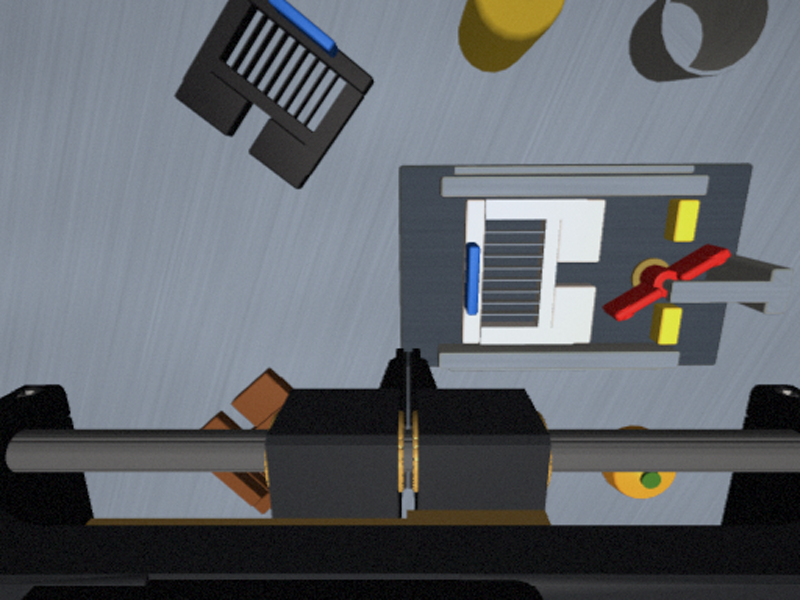

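The wrist view shows the cassette with its tab at (473,278), the wing tips at about (612,312) and (722,255), and the bed corners at (400,166), (752,164) and (716,364). I'll use these to cross-check the pose.

```bash
python3 - <<'E'
from geo import *
z=np.load('wrist1.npz');q=np.load('q.npy');k=.64
for n,u,v,h in [('c -+',400,166,30),('c ++',752,164,30),('c +-',716,364,30),('strap+',671,281,96),('strap-',671,303,96),('stop+ face top',676,200,46),('stop- face',657,308,46),('tab top out',468,278,66),('c+ +',605,200,44),('c+ -',596,287,44),('wing-',611,309,80),('wing+',722,255,80),('hub',660,280,80)]:print(n,W2S(q,unproj(z,((u+.5)*k-.5,(v+.5)*k-.5),h/1000)).round(1))
E
```

```text
c -+ [-129.9   81.8]
c ++ [126.6  82.4]
c +- [128.5 -74.9]
strap+ [42.9 10.4]
strap- [45.1 -4.1]
stop+ face top [66.3 57.8]
stop- face [ 64.3 -22.1]
tab top out [-82.2   6. ]
c+ + [16.7 57.9]
c+ - [17.2 -6.1]
wing- [ 14.2 -12.8]
wing+ [83.1 24.2]
hub [44.6  7.4]
```

Call:
servo_tool(commands=[1,3,50,0,0,0,1,1,3,100,0,0,0,1,1,3,150,0,0,0,1,1,3,172,0,0,0,1,1,3,172,0,0,0,1,1,15,172,0,0,0,1,1,25,172,0,0,0,1,1,32,172,0,0,0,1,1,39,172,0,0,0,1,1,46,172,0,0,0,1,1,53,172,0,0,0,1,1,60,172,0,0,0,1,1,67,172,0,0,0,1,1,73,172,0,0,0,1,1,77,172,0,0,0,1,1,79,172,0,0,0,1,1,79,172,0,0,0,1])

```text
time: 3.65
tool_pos: [0.571, 0.0837, 0.0506]
tcp_rot: [3.141, 0.0, 1.938]
ft_force: [-1.6, -1.3, 1.9]
grip_width: 0.0
grip_force: 0.9
```

```bash
python3 - <<'E'
from geo import *
from rig import *
q=np.load('q.npy');q[:2]=S2W(q,(-1,1.5,0))[0,:2];np.save('q.npy',q)
plan([(-42,0,50)])
E
```

```text
t 3.65 slicer [-44.5  -0.1] 0.0506 F [-1.6 -1.3  1.9] grip 0.0
rotvec [ 0.05  0.   -0.02]
[[0.1, 2.5, 0.6]]
```

Call:
servo_tool(commands=[0,1,0,0,0,0,1,0,2,0,0,0,0,1,0,3,0,0,0,0,1,0,3,0,0,0,0,1])

```text
time: 4.15
tool_pos: [0.5736, 0.0847, 0.0506]
tcp_rot: [3.141, 0.0, 1.938]
ft_force: [-3.5, -1.8, 1.9]
grip_width: 0.006
grip_force: 1.4
```

Call:
servo_tool(commands=[0,1,0,0,0,0,1,0,2,0,0,0,0,1,0,3,0,0,0,0,1,0,3,0,0,0,0,1])

```text
time: 4.65
tool_pos: [0.5758, 0.0855, 0.0505]
tcp_rot: [-3.14, -0.0, 1.938]
ft_force: [-5.1, -1.3, 3.4]
grip_width: 0.009
grip_force: 2.9
```

Call:
servo_tool(commands=[0,1,0,0,0,0,1,0,2,0,0,0,0,1,0,3,0,0,0,0,1,0,3,0,0,0,0,1])

```text
time: 5.15
tool_pos: [0.5758, 0.0856, 0.0505]
tcp_rot: [-3.132, -0.001, 1.938]
ft_force: [-15.5, -5.9, 12.0]
grip_width: 0.004
grip_force: 8.8
```

```bash
python3 - <<'E'
from geo import *
from rig import *
plan([(-42,0,50)])
m=camera_model('scene');p,d=snapshot('scene')
cv2.imwrite('pics/crop2.png',cv2.resize(p[140:236,252:380,::-1],(768,576),interpolation=cv2.INTER_CUBIC))
E
```

```text
t 5.15 slicer [-39.3  -0. ] 0.0505 F [-15.5  -5.9  12. ] grip 0.0
rotvec [-0.56 -0.04  0.02]
[[0.0, -2.7, 0.5]]
```

View pics/crop2.png

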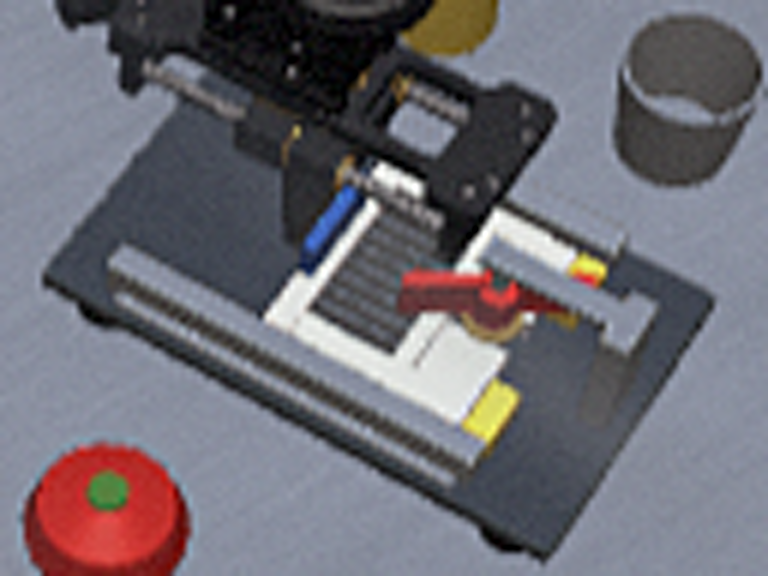

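The cassette is against the yellow stop at (490,405), and the force rise confirms it. Next are the nut strokes.

```bash
cat >> geo.py <<'E'
def fin(phi,z,r=30):
    a=np.radians(phi);u=np.array([np.cos(a),np.sin(a)]);n=np.array([-u[1],u[0]])
    p=r*u+(3.5+12*abs(n[0])+10*abs(n[1]))*n;return (55+p[0],p[1],z)
E
python3 - <<'E'
from geo import *
a=fin(225,68)
plan([(-55,0,50),(-55,0,130),(a[0],a[1],130),a]+[fin(p,68) for p in range(218,47,-10)])
E
```

```text
t 5.2 slicer [-39.3  -0. ] 0.0505 F [-15.8  -6.   12.2] grip 0.01
rotvec [-0.55 -0.04  0.02]
[[0.0, -15.7, 0.7], [0.1, -16.5, -79.3], [-34.6, 85.8, -80.3], [-34.7, 86.4, -18.3], [-33.2, 82.0, -18.3], [-29.9, 76.1, -18.2], [-25.2, 70.8, -18.2], [-19.1, 66.5, -18.1], [-12.8, 63.7, -18.1], [-9.2, 61.5, -18.1], [-4.8, 59.8, -18.0], [0.4, 59.0, -18.0], [6.0, 59.1, -18.0], [11.9, 60.6, -18.0], [17.7, 63.5, -18.1], [23.0, 67.7, -18.1], [27.4, 73.4, -18.2], [30.5, 79.4, -18.2], [33.0, 83.4, -18.2], [34.7, 88.3, -18.3], [35.5, 93.9, -18.3], [35.1, 100.0, -18.4]]
```

Call:
servo_tool(commands=[0,-10,0,0,0,0,1,0,-20,0,0,0,0,1,0,-20,-40,0,0,0,1,0,-20,-80,0,0,0,1,-17,30,-80,0,0,0,1,-35,83,-80,0,0,0,1,-35,83,-80,0,0,0,1,-35,83,-80,0,0,0,1])

```text
time: 6.2
tool_pos: [0.6684, 0.0839, 0.1299]
tcp_rot: [-3.141, -0.001, 1.938]
ft_force: [0.1, 0.2, 0.6]
grip_width: 0.003
grip_force: 0.0
```

```bash
python3 - <<'E'
from geo import *
from rig import *
m=camera_model('wrist');p,d=snapshot('wrist')
np.savez('wrist2.npz',p=p,d=d,K=m['camera_matrix'],E=m['extrinsics'])
cv2.imwrite('pics/wrist2.png',cv2.resize(p[:,:,::-1],(800,600),interpolation=cv2.INTER_CUBIC))
a=fin(225,68)
plan([a]+[fin(p,68) for p in range(218,47,-10)])
E
```

```text
t 6.25 slicer [ 46.3 -34.7] 0.1303 F [ 0.2 -0.1  0.8] grip 0.01
rotvec [-0.04 -0.02 -0.01]
[[0.0, 1.1, 62.3], [1.4, -3.3, 62.3], [4.8, -9.3, 62.3], [9.5, -14.6, 62.3], [15.6, -18.8, 62.3], [21.8, -21.7, 62.3], [25.5, -23.8, 62.3], [29.9, -25.5, 62.3], [35.0, -26.4, 62.3], [40.7, -26.2, 62.3], [46.6, -24.7, 62.3], [52.4, -21.9, 62.3], [57.7, -17.6, 62.3], [62.1, -12.0, 62.3], [65.2, -6.0, 62.3], [67.6, -1.9, 62.3], [69.4, 3.0, 62.3], [70.2, 8.6, 62.3], [69.8, 14.7, 62.3]]
```

View pics/wrist2.png

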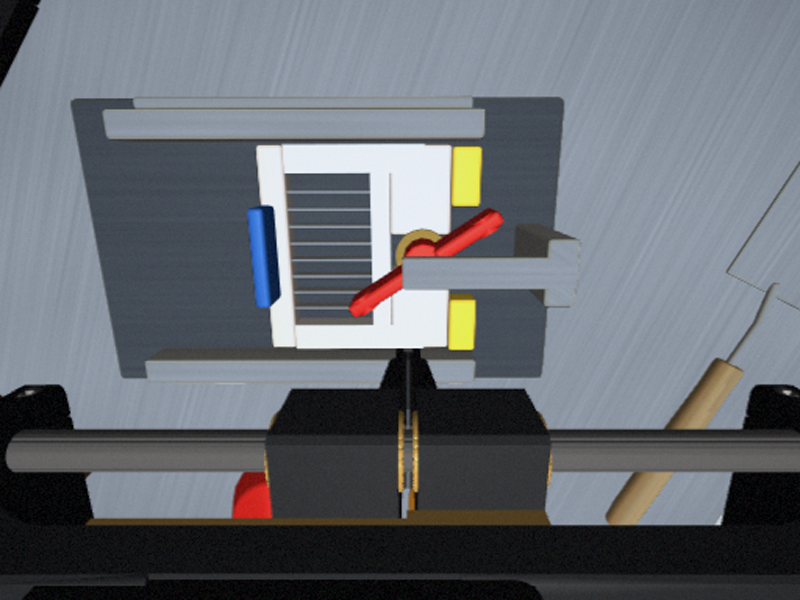

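The cassette sits against both yellow stops and the wings run (356,309) to (497,217). First stroke next.

Call:
servo_tool(commands=[0,1,40,0,0,0,1,0,1,62,0,0,0,1,1.5,-3,62,0,0,0,1,5,-9,62,0,0,0,1,9.5,-14.5,62,0,0,0,1,15.5,-19,62,0,0,0,1,22,-21.5,62,0,0,0,1,25.5,-24,62,0,0,0,1,30,-25.5,62,0,0,0,1,35,-26.5,62,0,0,0,1,40.5,-26,62,0,0,0,1,46.5,-24.5,62,0,0,0,1,52.5,-22,62,0,0,0,1,57.5,-17.5,62,0,0,0,1,62,-12,62,0,0,0,1,65,-6,62,0,0,0,1,67.5,-2,62,0,0,0,1,69.5,3,62,0,0,0,1,70,8.5,62,0,0,0,1,70,14.5,62,0,0,0,1])

```text
time: 8.75
tool_pos: [0.6578, 0.1547, 0.0685]
tcp_rot: [-3.141, -0.0, 1.938]
ft_force: [-1.8, -1.0, 0.6]
grip_width: 0.004
grip_force: 0.8
```

Call:
servo_tool(commands=[0,0,0,0,0,0,1,3,-4,0,0,0,0,1,3,-4,-30,0,0,0,1,3,-4,-62,0,0,0,1,3,-4,-62,0,0,0,1])

```text
time: 9.38
tool_pos: [0.6551, 0.1562, 0.1349]
tcp_rot: [3.134, 0.002, 1.938]
ft_force: [0.7, -0.1, 0.2]
grip_width: 0.003
grip_force: 0.0
```

```bash
python3 - <<'E'
from geo import *
from rig import *
m=camera_model('wrist');p,d=snapshot('wrist')
cv2.imwrite('pics/wrist3.png',cv2.resize(p[:,:,::-1],(800,600),interpolation=cv2.INTER_CUBIC))
m=camera_model('scene');p,d=snapshot('scene')
np.savez('s3.npz',p=p,d=d,K=m['camera_matrix'],E=m['extrinsics'])
plan([fin(225,68)])
E
```

```text
t 9.475 slicer [57.7 37.9] 0.1307 F [-0.2 -0.   0.3] grip 0.0
rotvec [ 0.04  0.01 -0.01]
[[-72.6, -10.4, 62.7]]
```

View pics/wrist3.png

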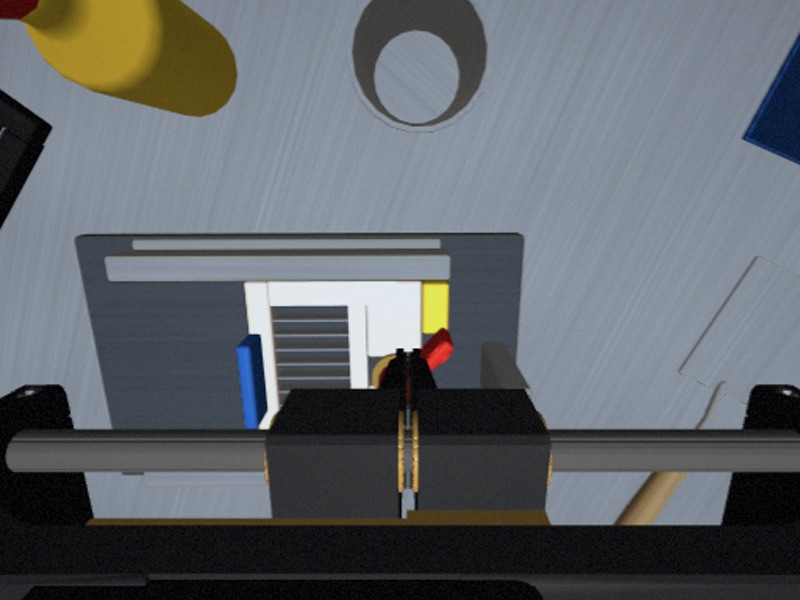

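The wing is at about 48° at (438,347), as planned, and the cassette is still home. Moving over for the second stroke.

Call:
servo_tool(commands=[-36,1,0,0,0,0,1,-73,1,0,0,0,0,1,-73,1,0,0,0,0,1,-73,1,0,0,0,0,1])

```text
time: 9.98
tool_pos: [0.6789, 0.0882, 0.129]
tcp_rot: [-3.139, -0.001, 1.937]
ft_force: [0.2, 0.1, 0.4]
grip_width: 0.01
grip_force: 0.0
```

```bash
python3 - <<'E'
from geo import *
plan([fin(p,68-0.01*(245-p)) for p in [245,236]+list(range(226,67,-10))])
E
```

```text
t 9.975 slicer [ 57.9 -34.6] 0.129 F [0.2 0.1 0.4] grip 0.01
rotvec [-0.13 -0.07 -0.03]
[[-0.5, 1.4, 61.0], [-1.0, -3.7, 61.1], [-0.3, -9.8, 61.2], [1.8, -16.0, 61.3], [5.4, -21.9, 61.5], [10.5, -27.0, 61.6], [16.7, -31.0, 61.7], [22.3, -33.7, 61.8], [26.1, -35.7, 61.9], [30.7, -37.3, 62.0], [35.9, -38.0, 62.1], [41.7, -37.6, 62.2], [47.6, -35.8, 62.3], [53.3, -32.7, 62.4], [58.4, -28.1, 62.5], [62.6, -22.3, 62.6], [65.6, -16.8, 62.7], [67.9, -12.5, 62.8]]
```

Call:
servo_tool(commands=[-0.5,1.5,40,0,0,0,1,-0.5,1.5,62,0,0,0,1,-1,-3.5,62,0,0,0,1,0,-10,62,0,0,0,1,2,-16,62,0,0,0,1,5.5,-22,62,0,0,0,1,10.5,-27,62,0,0,0,1,16.5,-31,62,0,0,0,1,22.5,-33.5,62,0,0,0,1,26,-35.5,62,0,0,0,1,30.5,-37.5,62,0,0,0,1,36,-38,62,0,0,0,1,41.5,-37.5,62,0,0,0,1,47.5,-36,62,0,0,0,1,53.5,-32.5,62,0,0,0,1,58.5,-28,62,0,0,0,1,62.5,-22.5,62,0,0,0,1,65.5,-17,62,0,0,0,1,68,-12.5,62,0,0,0,1,68,-12.5,62,0,0,0,1])

```text
time: 12.48
tool_pos: [0.644, 0.1474, 0.0685]
tcp_rot: [3.142, -0.0, 1.938]
ft_force: [-0.1, -0.5, -0.5]
grip_width: 0.007
grip_force: 0.3
```

Call:
servo_tool(commands=[0.5,1.5,0,0,0,0,1,1,3,0,0,0,0,1,1,4,0,0,0,0,1,1,4,0,0,0,0,1])

```text
time: 12.98
tool_pos: [0.6472, 0.1494, 0.0686]
tcp_rot: [-3.141, -0.0, 1.938]
ft_force: [-0.8, -1.1, 0.3]
grip_width: 0.005
grip_force: 0.7
```

Light force so far, so I keep creeping towards the stop.

Call:
servo_tool(commands=[0,1.5,0,0,0,0,1,0,3,0,0,0,0,1,0,4,0,0,0,0,1,0,4,0,0,0,0,1])

```text
time: 13.48
tool_pos: [0.6483, 0.1498, 0.068]
tcp_rot: [-3.134, -0.0, 1.938]
ft_force: [-10.2, -4.2, 3.9]
grip_width: 0.002
grip_force: 5.4
```

The force rose to 11 N, so the nut is at its stop. Backing off, lifting and checking.

Call:
servo_tool(commands=[0,-3,0,0,0,0,1,3,-10,0,0,0,0,1,3,-12,-40,0,0,0,1,3,-20,-80,0,0,0,1,-30,-75,-110,0,0,0,1,-70,-125,-130,0,0,0,1,-70,-165,-150,0,0,0,1,-70,-165,-150,0,0,0,1,-70,-165,-150,0,0,0,1,-70,-165,-150,0,0,0,1])

```text
time: 14.72
tool_pos: [0.5224, 0.0269, 0.2177]
tcp_rot: [-3.141, -0.001, 1.939]
ft_force: [-0.2, -0.8, -0.2]
grip_width: 0.003
grip_force: 0.0
```

```bash
python3 - <<'E'
from geo import *
from rig import *
m=camera_model('wrist');p,d=snapshot('wrist')
z=dict(K=m['camera_matrix'],E=m['extrinsics'])
np.savez('w4.npz',p=p,d=d,**z)
plan([(0,0,100)]);q=np.load('q.npy')
c=proj(z,S2W(q,(30,0,70)))[0];print(c)
x=int(np.clip(c[0]-100,0,312));y=int(np.clip(c[1]-75,0,234));print(x,y)
cv2.imwrite('pics/w4.png',cv2.resize(p[y:y+150,x:x+200,::-1],(800,600),interpolation=cv2.INTER_CUBIC))
R,G,B=p.reshape(-1,3).astype(int).T
v,u=np.mgrid[:384,:512];m=(R>130)&(G<60)&(B<60)&(d.ravel()>0)
C=(np.linalg.inv(z['K'])@np.stack([u.ravel(),v.ravel(),np.ones(u.size)])*d.ravel())[:,m]
W=(z['E'][:3,:3]@C).T+z['E'][:3,3]
X=np.array([np.r_[W2S(q,w),w[2]*1000] for w in W]);X=X[(abs(X[:,0]-55)<46)&(abs(X[:,1])<46)&(X[:,2]>68)]
a=X[:,:2]-X[:,:2].mean(0);vv=np.linalg.svd(a,full_matrices=0)[2][0];print(len(X),X.mean(0),np.degrees(np.arctan2(vv[1],vv[0])))
E
```

```text
t 14.775 slicer [-110.2  -35.6] 0.2176 F [-0.3  0.1  0.3] grip 0.01
rotvec [-0.08 -0.05  0.05]
[[35.4, 110.4, 117.4]]
[394.7377267  152.94617806]
294 77
484 [54.61821328  4.99280039 74.99096293] -108.59481886633483
```

View pics/w4.png

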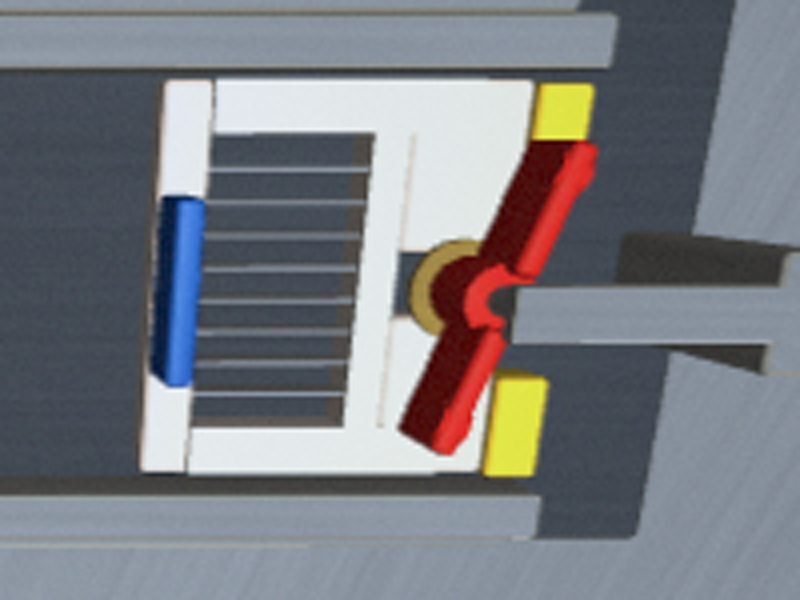

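The wings lie at 71.4° (71.8° expected at the stop), and the cassette's +x edge meets both stops at (535,110) and (490,425).

```bash
python3 -c "
from rig import *
print(sign_off())"
```

```text
the job is handed in; nothing more can be done
None
```

The job is handed in: the cassette is home against both yellow stops, and the wing nut is at its stop (wings at 71.4°, expected 71.8° when tight); no verdict came back.

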